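# Load a sample vial into the reader's V-cradle and clamp it

### The arm

A 7-joint arm with a two-finger parallel gripper is mounted at the origin on the work surface. World frame = base frame: x ahead of the robot, y to its left, z up, the work surface at z = 0. Lengths are in mm, angles in rad, forces in N, time in s.
With the tool pointing down it reaches from about 350 to 775 mm from the base axis. Payload 3.1 kg.
Tool frame: the origin (TCP) lies at the very end of the fingers, on their centre line; the grasp point (between the pads) lies 19 mm behind it; y points along the fingers, x is the direction in which the jaws open and shut, and the axes are right-handed (so a half turn about y gives the same grasp; the last joint's range is limited). The gripper opens to 85 mm and grips with 20 to 120 N. Pads are 22 mm wide; open, the fingers measure 114 mm over their backs; the gripper's body (76 mm by 85 mm) begins 54 mm behind the grasp point. The pads swing forward as they close: fully open they stand 13 mm farther back than shut.
Start: joints at [-1.271, 0.311, 0.014, 1.512, -0.004, 1.319, -0.027], TCP at [184.325, 518.21, 231.304] pointing down, gripper open.
Joint ranges: [-2.7, 2.7], [-0.3, 1.91], [-1.27, 1.3], [0.12, 2.57], [-1.44, 4.58], [0.2, 2.03], [-3.05, 3.05]. Speed limits (rad/s): [2.79, 2.79, 3.14, 3.14, 3.14, 3.14, 3.14].

### API

Orientations are given as a rotation vector (axis times angle).
In Python, from rig import ctrl gives the robot as it stands. The module is installed in compiled form; this text tells all that it offers.
- The arm moves only by the tool drive_tool, never from a script. Its argument "commands" is a list of rows, each a list of 7 numbers: the shift along the tool's x, y, z in m, then the turn, a rotation vector about the tool's x, y, z in rad, then the finger opening in m, from 0 to 0.0854. In form: [[tx, ty, tz, rx, ry, rz, gripper], ...]. A call has 1 to 20 rows; each row shifts and turns the pose as measured when the row begins, along the tool's axes as they then stand; what a row does not reach is not made up. A row lasts 1/8 s, in which the tool goes at most 62.5 mm and 10.7 degrees, less where a joint would pass 70% of its speed; a pose out of reach is approached as far as the arm can. A call with a gripper value outside its range is refused whole. The fingers move at their own pace and stop on an object; "squeeze" is the grip in N (left out, the last holds). Time passes only in rows, so rows that do not move let the fingers close. It gives the time, the measured TCP pose, the force and the opening at its end, in the units of the state.
- ctrl.state(): the state, without advancing time (a new reading comes with each control period).
- ctrl.read_camera(name): name is "scene" or "side" or "wrist"; returns a dict with "frame" (384x512x3 uint8, red, green, blue), "z_map" (384x512 float32, mm along the optical axis (not along the pixel's ray), 0 where there is no reading), "fx", "fy", "cx", "cy" (pixels), "R" (3x3) and "t" (3): a world point X has camera coordinates R X + t. Camera axes: x right, y down, z forward; pixel columns grow to the right and rows downward; lengths in mm; the calibration is good to about 2 mm. The wrist camera is an equidistant fisheye: a pixel r from the principal point sees the ray r / f radians off the axis. A picture is of the moment at which its call begins.
- ctrl.job_done(): hands the job in, once; it reports no verdict.
The state is a dict: "t": time; "q": joint angles; "joint_velocities": joint speeds; "joint_efforts": joint torques, N m; "position": TCP position; "tool_rot": TCP orientation; "ft_force": force on the tool from outside, world axes, zero at the start; "torque": the same for the moment, N m; "gripper_width": finger opening in mm.
Only numpy, scipy, OpenCV 4.12 (cv2) and the standard library are available. Lean on these libraries where they do the work, as an engineer would, in place of code of your own. Each camera call takes 0.05 s, during which the arm holds its last target. There are 200 camera calls.

### The job

Take the blue-capped vial from its rest and lay it gently in the reader's V-cradle, clear base towards the green window but still well short of it (at least 10 mm). Then slide it along the V, feeling for the window, until its base is fully home and presses lightly but definitely (about 6 N, never over 10 N) on the delicate glass for a moment, and let go leaving it there. Finally swing the blue clamp strap all the way over so that its sprung pad holds the vial down, let go of the strap, and leave the orange-capped vial and the marker where they are.

Things in the scene. Friction and masses are not known exactly. Their poses are not given: they have to be found in the camera images.
- vial_blue_center (a point): Centre of the blue-capped vial: a smooth rigid cylinder 28 mm in diameter, 150 mm long, 60 to 130 g, lying level across the two V-shaped ends of a grey rest, centre 34 mm above the table; 84 mm free gap between the ends for the fingers. y axis: along the vial from clear base to blue cap (the last 22 mm at +y, flush). It may roll, so x and z mean nothing.
- vial_blue_base (a point): Centre of the flat clear base of the blue-capped vial, 75 mm from its centre along the vial's -y.
- vial_blue: the same vial; origin at its centre, axes as above
- cradle_mid (a point): Middle of the V-cradle, on the seated vial's axis, 55 mm above the table. Axes are the fixed reader's: z up, y along the V away from the window, x across it towards the clamp's post; the vial seats along y. Two aluminium 90 degree V-saddles, each 16 mm long, 41 mm wide at the top, centred 50 mm either side along y; 84 mm free gap for the fingers. With its centre at y = +25 mm it clears the window.
- cradle: the pair of V-saddles. Friction in them grows with any downward push: a vial pressed into the V binds when slid. Origin on the table below the cradle point, axes as the cradle point's
- optics: White housing, 90 high, 150 mm wide; origin on the table under its front, 95 mm from the cradle point along -y. The delicate 30 mm square green window sticks out of it, facing +y on the vial's axis, on a stiff focusing slide: its face is 60 to 90 mm from the cradle point, set anew each time, not measured: find it by feel. Rubber-mounted: gives 1 mm at 5 N; may take 10 N at most.
- pin (a joint): Weak sprung brass presence pin (under 0.4 N) in the middle of the window: how far it is pushed in, m. 0 = free, standing 5 mm out of the glass; 0.005 = the vial's base is on the glass (home).
- strap (a joint): Angle of the blue clamp strap about its upright post, rad: 0 = closed (hard end stop; strap straight across the vial), about 1.6 = parked, pointing along the cradle's +y. Closing moves its free end towards -x, then -y, of the cradle axes. It stays where left (0.06 N m friction); over the last 0.5 rad the pad rides up on the vial and resists more.
- strap_pivot (a point): Point on the strap's upright turning axis, at the height of the top of the post's strap (115 mm above the table); the axis is 78 mm from the cradle point along +x. The strap is a bar 20 mm wide, 10 mm thick, 86 to 96 mm above the table.
- strap_knob (a point): Upright black round handle pin at the strap's free end, 16 mm in diameter, standing from 96 mm to 136 mm above the table; this point is on its axis, 120 mm above the table, 113 mm from the strap's turning axis. The strap closes when this pin is taken along that circle.
- pad: round black rubber pad (18 mm ball) under the strap, 78 mm from the turning axis, sprung upwards-yielding (7 mm travel): its lowest point is 66.5 mm above the table when free and 69 mm on a seated vial, where it presses with about 6 N; origin at the ball's centre
- vial_orange_center (a point): a lookalike vial with an orange cap on its own grey rest; same size as the blue-capped one; its centre. Leave it alone.
- marker: black marker pen lying on the bench, 130 mm long, origin under its middle; leave alone
There are look-alikes about, which are no part of the job. What is shaped like the vial_blue but purple or yellow is not meant.

How it is judged (in metres and radians):
On the way, in this order (a step that is already met when the one before it is completed fails the run):
1. the blue-capped vial lies seated in the V, base towards the window and well short of it (touching neither the glass nor its pin, which stands 5 mm out), strap still open (x of vial_blue_center in the frame of cradle_mid between -0.002 and 0.002 m and z of vial_blue_center in the frame of cradle_mid between -0.003 and 0.002 m and x of vial_blue_base in the frame of cradle_mid between -0.002 and 0.002 m and z of vial_blue_base in the frame of cradle_mid between -0.003 and 0.002 m and angle between the y axis of vial_blue_center and the y axis of cradle_mid, either way round below 0.05 rad and value of joint pin below 0.001 m and y of vial_blue_base in the frame of cradle_mid below -0.02 m and contact force between vial_blue and optics below 0.05 N and value of joint strap above 0.8 rad), for 0.1 s.
2. the vial's base presses on the window with 3 to 10 N while it lies seated, strap still open (x of vial_blue_center in the frame of cradle_mid between -0.002 and 0.002 m and z of vial_blue_center in the frame of cradle_mid between -0.003 and 0.002 m and x of vial_blue_base in the frame of cradle_mid between -0.002 and 0.002 m and z of vial_blue_base in the frame of cradle_mid between -0.003 and 0.002 m and angle between the y axis of vial_blue_center and the y axis of cradle_mid, either way round below 0.05 rad and contact force between vial_blue and optics above 3 N and value of joint strap above 0.8 rad), for 0.2 s.
At the end, for the whole second after the job is handed in: The blue-capped vial lies at rest in the V, centred within 2 mm, its base within 2 mm of the window (presence pin pushed in more than 3 mm); the strap is closed to within 0.1 rad and its pad presses on the vial with more than 2 N; nothing is held (x of vial_blue_center in the frame of cradle_mid between -0.002 and 0.002 m and z of vial_blue_center in the frame of cradle_mid between -0.003 and 0.002 m and x of vial_blue_base in the frame of cradle_mid between -0.002 and 0.002 m and z of vial_blue_base in the frame of cradle_mid between -0.003 and 0.002 m and angle between the y axis of vial_blue_center and the y axis of cradle_mid, either way round below 0.05 rad and value of joint pin above 0.003 m and y of vial_blue_base in the frame of cradle_mid below 0 m and value of joint strap below 0.1 rad and contact force between vial_blue and pad above 2 N and linear speed of vial_blue below 0.01 m/s); the robot touches nothing.
It fails at once if the vial pushed on the window with more than 10 N (contact force between vial_blue and optics above 10 N).
It fails at once if the vial pressed or dropped on the cradle with more than 45 N (contact force between vial_blue and cradle above 45 N).
It fails at once if the orange-capped vial or the marker moved more than 20 mm (distance of any of vial_orange_center, marker from where it was at the start of the episode above 0.02 m).
It also fails if it takes over 72 s, if anything falls off the work surface, if the arm or the gripper's body presses on something with over 40 N, if the wrist force passes 120 N, or if a joint passes its speed limit or range.

## Working session

There is one attempt and no reset: what is moved stays moved. The work goes in short steps, Python scripts to look and compute and a tool call to move; the robot and the scene stay as the last step left them, time stands still between calls to the robot, and variables do not carry over. Pictures are saved under pics/ and viewed, about 8 in all and at most 12, crops included, and the job is handed in when it is done.

Besides the shell and the picture viewer there is one more tool, called after "Request:" as name([rows], argument=value, ...), one row to a line, values as JSON. drive_tool: Moves the arm, as the interface text tells. Its arguments: {"type":"object","properties":{"commands":{"type":"array"},"squeeze":{"type":"number"}},"required":["commands"]}

```bash
mkdir -p pics
cat > h.py <<'E'
import numpy as np,cv2
from scipy.spatial.transform import Rotation as Ro
from rig import ctrl
def cam(n):
    c=ctrl.read_camera(n); c['n']=n; return c
def save(c,f,crop=None,s=1):
    im=c['frame'][:,:,::-1]
    if crop: im=im[crop[1]:crop[3],crop[0]:crop[2]]
    cv2.imwrite('pics/'+f,cv2.resize(im,None,fx=s,fy=s,interpolation=cv2.INTER_CUBIC))
def rays(c,u,v):
    d=np.stack([(np.asarray(u,float)-c['cx'])/c['fx'],(np.asarray(v,float)-c['cy'])/c['fy'],np.ones(np.shape(u))],-1)
    R=np.array(c['R']);t=np.array(c['t'])
    return -R.T@t,d@R
def onz(c,u,v,z):
    o,d=rays(c,u,v); return o+d*((z-o[2])/d[...,2])[...,None]
def depth(c,u,v):
    o,d=rays(c,u,v); return o+d*c['z_map'][np.asarray(v),np.asarray(u)][...,None]
E
python3 - <<'E'
from h import *
s=ctrl.state();print({k:np.round(v,3) for k,v in s.items()});print(Ro.from_rotvec(s['tool_rot']).as_matrix().round(3))
for n in('scene','side'):
    c=cam(n);print(n,c['fx'],c['cx'],c['cy'],np.round(c['R'],3).tolist(),np.round(c['t'],1))
    save(c,n+'0.png',s=1.5)
E
```

```text
{'t': np.float64(0.0), 'q': array([-1.271,  0.312,  0.014,  1.513, -0.004,  1.319, -0.027]), 'joint_velocities': array([-0.002, -0.   ,  0.001,  0.001, -0.001, -0.001, -0.   ]), 'joint_efforts': array([-0.0000e+00, -3.7992e+01,  1.4600e-01, -2.3059e+01,  1.2000e-02,
        1.4000e-02,  0.0000e+00]), 'position': array([184.098, 517.482, 230.223]), 'tool_rot': array([-1.353, -0.953,  0.956]), 'ft_force': array([ 0.176,  0.634, -0.446]), 'torque': array([-0.012, -0.04 , -0.053]), 'gripper_width': np.float64(85.521)}
[[ 0.335 -0.001 -0.942]
 [ 0.942 -0.002  0.335]
 [-0.002 -1.    -0.   ]]
scene 472.40409777231935 254.47728374964763 191.94899589418648 [[0.786, 0.618, 0.003], [0.434, -0.549, -0.715], [-0.44, 0.564, -0.699]] [-431.4  -94.  1465.3]
side 495.2510935271295 252.24703201791945 195.57859669806393 [[0.994, -0.103, -0.019], [-0.081, -0.642, -0.762], [0.067, 0.759, -0.647]] [-475.   171.4 1332.5]
```

View pics/scene0.png

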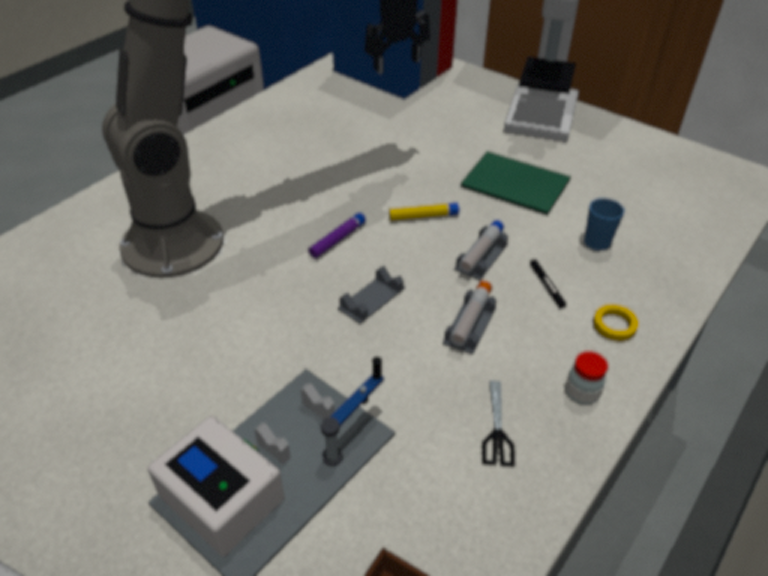

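View pics/side0.png

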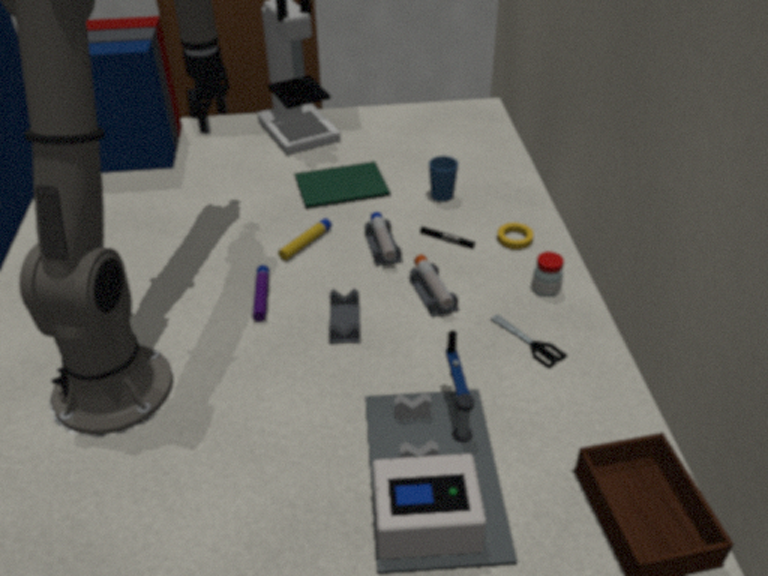

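Blue-capped candidates in the scene view (1.5x px): purple (337,235), yellow (423,212), clear with blue cap on a rest (483,250). The last fits, because it has a clear body, a blue cap and lies on a grey rest. The orange-capped one is at (470,315). The reader is at (220,480) and the parked strap at (355,400). I'll measure these and confirm with a crop.

Run:
```python
from h import *
ims=[]
for n,bv,br,wid in(('scene',(300,140,345,190),(90,230,280,384),0),('side',(235,135,275,180),(235,210,350,384),0)):
    c=cam(n); im=c['frame']
    u,v=np.meshgrid(np.arange(bv[0],bv[2]),np.arange(bv[1],bv[3])); P=depth(c,u,v)
    hsv=cv2.cvtColor(im,cv2.COLOR_RGB2HSV); H=hsv[v,u]
    m=(P[...,2]>38)&(P[...,2]<60)
    p=P[m]; mu=np.median(p[:,:2],0); d=np.linalg.svd(p[:,:2]-p[:,:2].mean(0))[2][0]
    s=(p[:,:2]-mu)@d; print(n,'vial n',m.sum(),'mean',p.mean(0).round(1),'dir',d.round(3),'ext',np.percentile(s,[1,99]).round(1),'zmax',np.percentile(p[:,2],[50,95]).round(1))
    bl=(H[...,0]>100)&(H[...,0]<130)&(H[...,1]>120); q=P[bl]; print(' cap',bl.sum(),np.median(q,0).round(1),' px',u[bl].mean(),v[bl].mean())
    u,v=np.meshgrid(np.arange(br[0],br[2]),np.arange(br[1],br[3])); P=depth(c,u,v);H=hsv[v,u]
    b=(H[...,0]>100)&(H[...,0]<130)&(H[...,1]>120)&(P[...,2]>84)&(P[...,2]<105); q=P[b]
    # strap excluding display : cluster away
    print(' blue',b.sum(),[ (np.median(q[k],0)).round(1) for k in [slice(None)]])
    lab,L,st,ce=cv2.connectedComponentsWithStats(((H[...,0]>100)&(H[...,0]<130)&(H[...,1]>120)).astype('u1'))
    for i in range(1,lab):
        if st[i,4]>15: print('  comp',st[i],np.median(P[L==i],0).round(1))
    k=(P[...,2]>105)&(P[...,2]<140)&(H[...,2]<60); print(' knob',k.sum(),np.median(P[k],0).round(1))
    k=(P[...,2]>82)&(P[...,2]<98); q=P[k]; 
    h=(H[...,1]<60)&(H[...,2]>110)&(P[...,2]>84)&(P[...,2]<96); q=np.unique(P[h][:,:2],axis=0); print(' housing top',h.sum(),cv2.minAreaRect(q.astype('f4')),q.mean(0).round(1))
    lab,L,st,ce=cv2.connectedComponentsWithStats(((P[...,2]>40)&(P[...,2]<78)&(H[...,1]<60)).astype('u1'))
    for i in range(1,lab):
        if st[i,4]>15: 
            q=P[L==i]; print('  saddle?',st[i],q.mean(0).round(1),np.percentile(q[:,2],[5,95]).round(0))
    save(c,n+'_v.png'); a=im[bv[1]-10:bv[3]+30,bv[0]-20:bv[2]+15]; bb=im[br[1]:br[3],br[0]:br[2]]
    r=lambda x:cv2.resize(x,(int(x.shape[1]*290/x.shape[0]),290),interpolation=cv2.INTER_CUBIC)
    ims.append(np.hstack([r(a),r(bb)]))
w=max(i.shape[1] for i in ims)
cv2.imwrite('pics/crop1.png',np.vstack([np.pad(i,((0,0),(0,w-i.shape[1]),(0,0))) for i in ims])[:,:800,::-1])
```

```text
scene vial n 333 mean [530.5 342.1  45.5] dir [ 0.251 -0.968] ext [-87.9 105. ] zmax [46.  49.8]
 cap 35 [513.1 420.7  43.2]  px 319.9142857142857 146.02857142857144
 blue 701 [array([ 512.2, -335.3,   94.7])]
  comp [131  20  33  33 275] [ 599.2 -132.5   96.3]
  comp [ 27  66  29  26 429] [ 494.  -347.5   93.8]
 knob 56 [598.4 -76.9 123.6]
 housing top 2237 ((517.0789184570312, -236.42593383789062), (322.7218933105469, 151.51463317871094), 87.98031616210938) [ 520.7 -335.1]
  saddle? [110  25  13  12  84] [ 505.2 -133.2   47.5] [41. 55.]
  saddle? [121  34  12  10  77] [ 541.8 -134.8   48. ] [41. 56.]
  saddle? [80 52 12 13 86] [ 501.5 -233.3   47.9] [40. 55.]
  saddle? [90 61 13 11 83] [ 538.2 -234.6   48.8] [41. 56.]
  saddle? [127  60   8  11  70] [ 601.4 -190.    58.6] [42. 73.]
  saddle? [73 62 10 10 19] [ 517.3 -270.3   69.5] [63. 72.]
  saddle? [ 10  86  89  49 734] [ 562.7 -362.4   59.2] [42. 76.]
  saddle? [152 134  38  20  50] [ 778.1 -278.    59.7] [57. 63.]
side vial n 242 mean [523.3 350.7  45.7] dir [ 0.101 -0.995] ext [-79.5  69.4] zmax [46.  50.8]
 cap 11 [514.8 420.8  47.6]  px 249.9090909090909 142.8181818181818
 blue 575 [array([ 503.8, -338.7,   94.6])]
  comp [ 64  19  13  35 156] [ 594.2 -131.9   97. ]
  comp [ 27 110  28  19 408] [ 492.9 -345.1   94. ]
 knob 52 [594.1 -77.5 125.5]
 housing top 1982 ((522.0318603515625, -239.96743774414062), (318.50396728515625, 151.34078979492188), 85.15596771240234) [ 513.2 -336.3]
  saddle? [28 53 12 10 75] [ 504.  -132.9   48. ] [41. 55.]
  saddle? [42 52 11 10 74] [ 538.7 -134.8   48.9] [41. 56.]
  saddle? [71 63  8 12 74] [ 596.  -190.9   59.7] [42. 75.]
  saddle? [32 85 12 10 89] [ 500.3 -233.4   48.1] [40. 56.]
  saddle? [46 84 12 10 92] [ 534.7 -234.4   48.6] [41. 57.]
  saddle? [ 17 141  72  16 709] [ 511.1 -395.5   59.1] [42. 76.]
```

View pics/crop1.png

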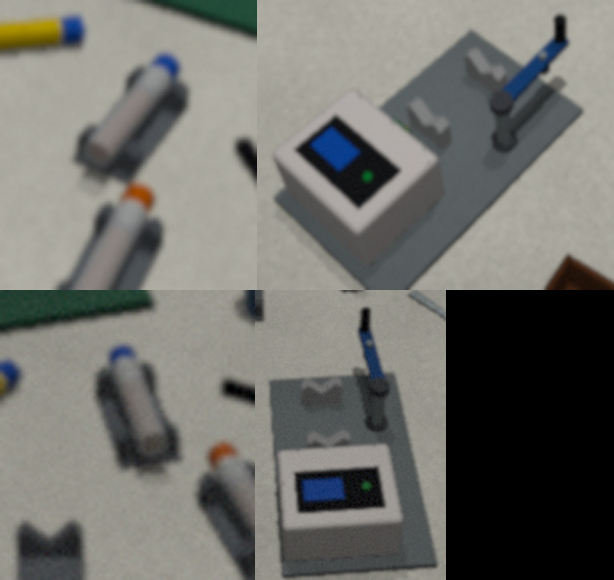

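The crop confirms it: the clear vial with the blue cap, on a rest, at scene px (320,146) to (310,178). The cap is at world (514,421). The cradle middle is about (520.5,-184), with +y ≈ (0.037,0.999). I'll move above the vial and then refine with the wrist camera.

Request:
drive_tool([
  [-0.006,0.006,-0.047,0,0,0,0.085],
  [-0.006,0.006,-0.047,0,0,0,0.085],
  [-0.006,0.006,-0.047,0,0,0,0.085],
  [-0.006,0.006,-0.047,0,0,0,0.085],
  [-0.006,0.006,-0.047,0,0,0,0.085],
  [-0.006,0.006,-0.047,0,0,0,0.085],
  [-0.006,0.006,-0.047,0,0,0,0.085],
  [-0.006,0.006,-0.047,0,0,0,0.085],
  [0,0,0,0,0.185,0,0.085],
  [0,0,0,0,0.185,0,0.085],
  [0,0,0,0,0.185,0,0.085],
  [0,0,0,0,0.185,0,0.085],
  [0,0,0,0,0.185,0,0.085],
  [0,0,0,0,0.185,0,0.085],
  [0,0,0,0,0,0,0.085],
], squeeze=25)

```text
t: 2.08
position: [530.4, 340.9, 173.7]
tool_rot: [-1.575, -0.086, 0.1]
ft_force: [0.3, -0.3, -0.2]
gripper_width: 84.9
```

```bash
cat >> h.py <<'E'
def frays(c,u,v):
    a=(np.asarray(u,float)-c['cx'])/c['fx'];b=(np.asarray(v,float)-c['cy'])/c['fy'];r=np.hypot(a,b)+1e-9
    d=np.stack([a/r*np.sin(r),b/r*np.sin(r),np.cos(r)],-1)
    R=np.array(c['R']);t=np.array(c['t']); return -R.T@t,d@R
def fonz(c,u,v,z):
    o,d=frays(c,u,v); return o+d*((z-o[2])/d[...,2])[...,None]
def fpix(c,X):
    p=np.atleast_2d(X)@np.array(c['R']).T+np.array(c['t']); s=np.hypot(p[:,0],p[:,1]); th=np.arctan2(s,p[:,2])
    return np.stack([c['cx']+c['fx']*th*p[:,0]/s,c['cy']+c['fy']*th*p[:,1]/s],-1)
def fdepth(c,u,v):
    o,d=frays(c,u,v); R=np.array(c['R']); return o+d*(c['z_map'][v,u]/(d@R[2]))[...,None]
def st():
    s=ctrl.state();M=Ro.from_rotvec(s['tool_rot']).as_matrix()
    print('t%.2f'%s['t'],'pos',np.round(s['position'],1),'F',np.round(s['ft_force'],2),'w%.1f'%s['gripper_width'],'x',M[:,0].round(3),'y',M[:,1].round(3)); return np.array(s['position']),M
E
python3 - <<'E'
from h import *
p,M=st(); c=cam('wrist'); save(c,'w1.png',s=1.5)
o,_=frays(c,[0],[0]); print('cam',o.round(0),'axis',np.array(c['R'])[2].round(2),c['fx'])
u,v=np.meshgrid(np.arange(512),np.arange(384)); P=fdepth(c,u,v)
m=(P[...,2]>43)&(P[...,2]<55)&(abs(P[...,0]-525)<60)&(abs(P[...,1]-350)<110)&(c['z_map']>0)
n,L,s,_=cv2.connectedComponentsWithStats(m.astype('u1')); i=1+np.argmax(s[1:,4]); q=P[L==i]
d=np.linalg.svd(q[:,:2]-q[:,:2].mean(0))[2][0]; print(s[i],q.mean(0).round(1),d.round(3),np.percentile((q[:,:2]-q[:,:2].mean(0))@d,[0,1,99,100]).round(1))
E
```

```text
t2.08 pos [530.4 340.9 173.7] F [ 0.35 -0.34 -0.17] w84.9 x [ 0.993  0.118 -0.009] y [-0.009 -0.007 -1.   ]
cam [524. 409. 316.] axis [ 0.02 -0.27 -0.96] 297.3186396354542
[ 240  109   26  132 2887] [525.  349.9  46.2] [ 0.104 -0.995] [-59.6 -58.6  65.3  67.2]
```

View pics/w1.png

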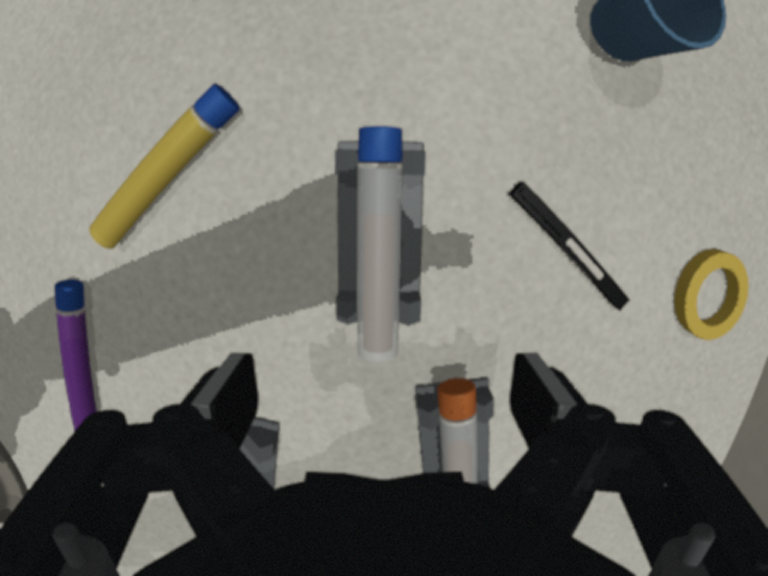

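The wrist view shows the vial from cap end px (380,128) to base end (378,358) (1.5x), and the rest ends at rows about 145-165 and 295-322. Next I'll compute the ends by rays.

Run:
```python
from h import *
c=cam('wrist'); f=lambda u,v,z: fonz(c,np.array([u/1.5]),np.array([v/1.5]),z)[0].round(1)
print('cap end',f(380,127,48),'base end',f(378,360,48),f(378,360,34),'capjoin',f(380,161,48))
print('rest ends',f(380,142,30),f(380,322,30),f(380,165,20),f(380,295,30))
hs=cv2.cvtColor(c['frame'],cv2.COLOR_RGB2HSV); m=(hs[...,0]>100)&(hs[...,0]<130)&(hs[...,1]>120); u,v=np.nonzero(m.T); k=(u>230)&(u<280)&(v<115); P=fdepth(c,u[k],v[k]); print(np.percentile(P,[2,50,98],axis=0).round(1))
for r in (115,140,165,190,215):
    row=c['frame'][r,225:290].astype(int).sum(1)//3; g=np.abs(np.gradient(cv2.GaussianBlur(row.astype('f4')[None],(3,1),0)[0])); print(r,row[::2])
```

```text
cap end [516.9 431.   48. ] base end [532.8 283.8  48. ] [533.3 277.3  34. ] capjoin [519.3 410.7  48. ]
rest ends [517.5 422.9  30. ] [531.5 304.   30. ] [519.1 408.2  20. ] [529.3 323.1  30. ]
[[505.5 410.6  38.8]
 [517.8 420.6  45.9]
 [530.3 430.8  48.4]]
115 [ 66  52  52  54  51  50  58  99 117 126 131 136 139 146 149 146 140 135
 131 124 115  97  76  77  76  79  76  76  77 127 168 169 168]
140 [ 74  62  61  61  62  61  69 106 119 128 133 138 141 147 149 145 140 135
 131 124 113  87  91 110 112 111 112 112 119 160 162 165 167]
165 [ 78  60  59  60  60  60  73 109 120 127 133 136 141 148 147 142 138 132
 127 121 108  67  60  59  59  60  61  60  94 114 112 108 106]
190 [ 80  58  60  58  58  58  71 109 121 127 133 136 141 147 145 141 137 131
 126 118  99  56  78  96 101 105 107 105 155 162 163 163 163]
215 [157 143 123  95 100 129 136 124 132 127 133 136 140 143 142 138 135 131
 126 135 120 115  93  79  82  95 126 146 163 164 166 169 167]
```

Request:
drive_tool([
  [-0.002,0.02,0.018,0,0.011,0,0.06],
  [0,0.04,0,0,0,0,0.06],
  [0,0.04,0,0,0,0,0.06],
  [0,0.03,0,0,0,0,0.06],
  [0,0,0,0,0,0,0.06],
])

```text
t: 2.8
position: [520.0, 365.2, 34.4]
tool_rot: [-1.571, -0.081, 0.104]
ft_force: [-0.5, 0.5, 0.6]
gripper_width: 59.8
```

```bash
python3 -c "
from h import *
p,M=st(); print((M.T@(np.array([525,357.4,14])-p)).round(1))"
```

```text
t2.80 pos [520.  365.2  34.4] F [-0.47  0.49  0.55] w59.8 x [ 0.993  0.118 -0.015] y [-0.015 -0.003 -1.   ]
[ 4.3 20.3 -8.3]
```

Request:
drive_tool([
  [0.004,0.01,-0.008,0,0.011,0,0.06],
  [0,0.01,0,0,0,0,0.06],
  [0,0,0,0,0,0,0.06],
])

```text
t: 3.18
position: [526.1, 359.2, 15.0]
tool_rot: [-1.569, -0.076, 0.094]
ft_force: [-1.2, 0.4, -0.4]
gripper_width: 59.7
```

```bash
python3 -c "
from h import *
p,M=st(); print((M.T@(np.array([525,357.4,14])-p)).round(1))
for i in range(3): cam('scene'); p,M=st()"
```

```text
t3.17 pos [526.1 359.2  15. ] F [-1.25  0.41 -0.35] w59.7 x [ 0.994  0.108 -0.011] y [-0.011 -0.    -1.   ]
[-1.3  1.1 -1.7]
t3.23 pos [526.8 359.1  15.7] F [-0.98  0.41  1.15] w60.3 x [ 0.994  0.107 -0.01 ] y [-0.01 -0.   -1.  ]
t3.27 pos [527.  359.2  16. ] F [-0.15 -0.19  0.58] w60.1 x [ 0.994  0.107 -0.01 ] y [-0.01  0.   -1.  ]
t3.33 pos [527.  359.4  16.2] F [0.27 0.6  0.04] w60.0 x [ 0.994  0.107 -0.009] y [-0.009  0.001 -1.   ]
```

Request:
drive_tool([
  [-0.002,0.001,-0.002,0,0,0,0.04],
  [0,0,0,0,0,0,0.02],
  [0,0,0,0,0,0,0.02],
  [0,0,0,0,0,0,0.02],
  [0,0,0,0,0,0,0.02],
], squeeze=30)

```text
t: 3.95
position: [523.9, 357.1, 16.3]
tool_rot: [-1.568, -0.075, 0.094]
ft_force: [-0.7, -1.0, 0.1]
gripper_width: 27.0
```

```bash
python3 -c "
from h import *
for i in range(3): cam('scene'); p,M=st()"
```

```text
t4.00 pos [523.8 357.1  16.3] F [-1.25  0.33  0.25] w27.3 x [ 0.994  0.108 -0.012] y [-0.012  0.001 -1.   ]
t4.05 pos [523.9 357.   16.4] F [-0.96 -0.43  0.28] w26.9 x [ 0.994  0.108 -0.012] y [-0.012  0.001 -1.   ]
t4.10 pos [523.9 357.1  16.4] F [-1.2   0.75  0.22] w27.3 x [ 0.994  0.108 -0.012] y [-0.012  0.001 -1.   ]
```

Request:
drive_tool([
  [0,-0.02,0,0,0,0,0.02],
  [0,-0.045,0,0,0,0,0.02],
  [0,-0.045,0,0,0,0,0.02],
  [-0.0058,-0.01,-0.05,0,0,0,0.02],
  [-0.0058,0,-0.05,0,0,0,0.02],
  [-0.0058,0,-0.05,0,0,0,0.02],
  [-0.0058,0,-0.05,0,0,0,0.02],
  [-0.0058,0,-0.05,0,0,0,0.02],
  [-0.0058,0,-0.05,0,0,0,0.02],
  [-0.0058,0,-0.05,0,0,0,0.02],
  [-0.0058,0,-0.05,0,0,0,0.02],
  [0,0,0,0,0.07,0,0.02],
  [0,0,0,0,0.075,0,0.02],
  [0,0,0,0,0,0,0.02],
])

```text
t: 5.85
position: [532.8, -59.6, 158.6]
tool_rot: [-1.561, 0.016, -0.054]
ft_force: [-0.4, -0.1, -0.6]
gripper_width: 26.7
```

Run:
```python
from h import *
p,M=st(); c=cam('wrist'); p,M=st(); save(c,'w2.png',s=1.5)
```

```text
t5.85 pos [532.8 -59.6 158.6] F [-0.35 -0.12 -0.58] w26.7 x [ 0.999 -0.045  0.024] y [ 0.024  0.009 -1.   ]
t5.90 pos [533.  -59.2 158.6] F [-0.19  0.12 -1.66] w27.1 x [ 0.999 -0.044  0.024] y [ 0.024  0.009 -1.   ]
```

View pics/w2.png

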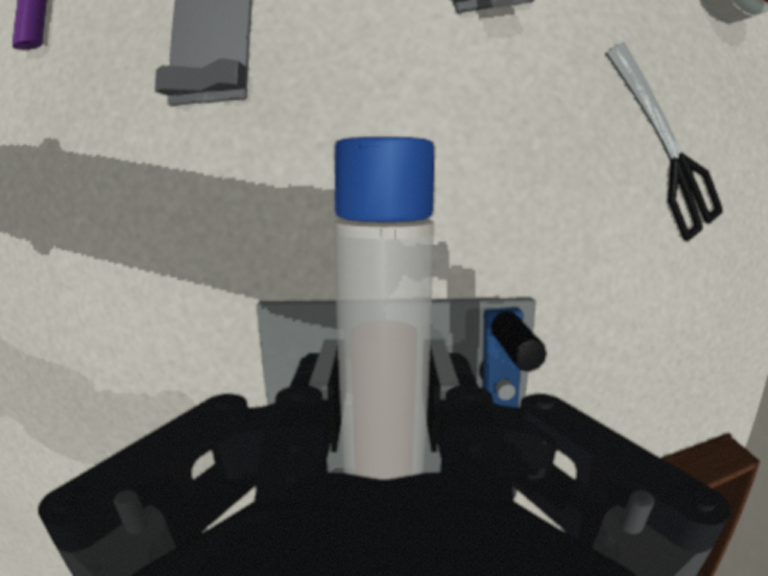

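The wrist view shows the vial held square, cap top at px (385,140), and the strap parked with its knob top at px (530,353). I'll continue to the cradle.

Request:
drive_tool([
  [-0.003,0,-0.035,0,0,0.012,0.02],
  [-0.003,0.02,-0.035,-0.009,-0.007,0.012,0.02],
  [-0.003,0.02,-0.032,0,0,0,0.02],
  [0,0.015,0,0,0,0,0.02],
  [0,0,0,0,0,0,0.02],
])

```text
t: 6.52
position: [523.8, -158.3, 104.1]
tool_rot: [-1.567, 0.012, -0.022]
ft_force: [0.6, 0.9, -1.1]
gripper_width: 26.9
```

```bash
cat > m.py <<'E'
from h import *
p,M=st()
for n,br in(('scene',(90,200,290,384)),('side',(235,180,350,384))):
    c=cam(n); hsv=cv2.cvtColor(c['frame'],cv2.COLOR_RGB2HSV)
    u,v=np.meshgrid(np.arange(br[0],br[2]),np.arange(br[1],br[3])); P=depth(c,u,v);H=hsv[v,u]
    near=(abs(P[...,0]-520)<30)&(P[...,1]>-265)&(P[...,1]<-40)
    b=(H[...,0]>100)&(H[...,0]<130)&(H[...,1]>120)&near
    print(n,'cap',b.sum(),np.median(P[b],0).round(1),P[b].min(0).round(0),P[b].max(0).round(0))
    m=near&(P[...,2]>p[2]+20)&(P[...,2]<p[2]+45)&(H[...,1]<70)&(H[...,2]>70); q=P[m]
    if m.sum()>20:
        d=np.linalg.svd(q[:,:2]-q[:,:2].mean(0))[2][0]; d*=np.sign(d[1]); print('  body',m.sum(),q.mean(0).round(1),q.min(0).round(0),q.max(0).round(0),d.round(3))
    save(c,n+'_m.png',br,2)
p,M=st()
E
python3 m.py
```

```text
t6.53 pos [ 523.8 -158.3  104.1] F [ 0.61  0.91 -1.13] w26.9 x [ 1.    -0.022  0.006] y [ 0.006  0.004 -1.   ]
scene cap 62 [529.8 -96.8 133.9] [ 511. -172.  121.] [544. -87. 183.]
  body 386 [ 525.4 -195.3  132.8] [ 497. -235.  124.] [539. -84. 148.] [-0.007  1.   ]
side cap 63 [ 517.2 -187.1  245.9] [ 490. -199.  157.] [ 549. -160.  301.]
  body 442 [ 523.1 -187.3  134.2] [ 495. -237.  124.] [ 550. -123.  147.] [0.053 0.999]
t6.62 pos [ 524.9 -159.2  105.6] F [ 0.38  0.45 -2.26] w27.4 x [ 1.    -0.022  0.009] y [ 0.009  0.002 -1.   ]
```

Request:
drive_tool([
  [-0.002,0.01,0.001,-0.003,0.015,0.006,0.02],
  [-0.002,0.02,0,0,0,0,0.02],
  [0,0.015,0,0,0,0,0.02],
  [0,0.01,0,0,0,0,0.02],
  [0,0,0,0,0,0,0.02],
  [0,0,0,0,0,0,0.02],
])

```text
t: 7.38
position: [524.5, -154.1, 50.2]
tool_rot: [-1.571, 0.018, -0.031]
ft_force: [-0.2, 0.1, -0.7]
gripper_width: 27.2
```

```bash
python3 m.py
```

```text
t7.38 pos [ 524.5 -154.1   50.2] F [-0.2   0.15 -0.7 ] w27.2 x [ 0.999 -0.031  0.008] y [ 0.008 -0.    -1.   ]
scene cap 62 [532.2 -92.8  79.6] [ 507. -189.   68.] [547. -83. 197.]
  body 362 [ 525.8 -189.1   79.1] [ 508. -232.   70.] [540. -81.  85.] [0.018 1.   ]
side cap 60 [ 512.5 -182.3  188.8] [ 490. -193.   95.] [ 550. -154.  243.]
  body 404 [ 523.1 -183.1   79.8] [ 508. -231.   70.] [ 539. -116.   90.] [0.058 0.998]
t7.47 pos [ 524.5 -154.1   50.3] F [ 0.21  0.05 -1.61] w27.0 x [ 0.999 -0.031  0.008] y [ 0.008  0.    -1.   ]
```

View pics/scene_m.png

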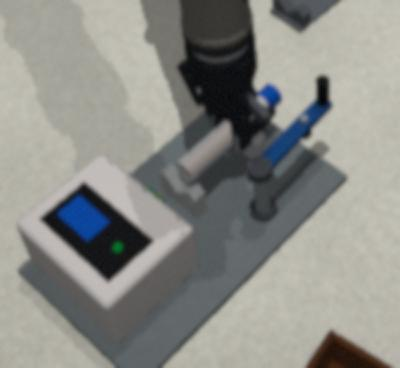

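The scene view shows the vial above the saddles, base end at px (185,170) short of the window at (153,190). The strap is still parked. I'll correct x by -3.5 and y by -4 and lower towards the V.

Request:
drive_tool([
  [-0.003,0.003,-0.004,0,0.006,0.004,0.02],
  [0,0.003,0,0,0,0,0.02],
  [0,0,0,0,0,0,0.02],
  [0,0,0,0,0,0,0.02],
])

```text
t: 7.98
position: [521.7, -159.0, 44.7]
tool_rot: [-1.571, 0.026, -0.034]
ft_force: [0.6, 0.3, -1.8]
gripper_width: 27.3
```

```bash
python3 -c "
from h import *
st();cam('side');st()"
```

```text
t7.97 pos [ 521.7 -159.    44.7] F [ 0.57  0.29 -1.75] w27.3 x [ 0.999 -0.038  0.005] y [ 0.005 -0.    -1.   ]
t8.03 pos [ 521.7 -158.9   44.7] F [-0.2  -0.26 -0.73] w27.2 x [ 0.999 -0.038  0.005] y [ 0.005 -0.    -1.   ]
```

Request:
drive_tool([
  [0,0.002,0,0,0,0,0.02],
  [0,0.002,0,0,0,0,0.02],
  [0,0.001,0,0,0,0,0.02],
  [0,0,0,0,0,0,0.02],
])

```text
t: 8.52
position: [521.8, -158.6, 39.3]
tool_rot: [-1.571, 0.026, -0.034]
ft_force: [0.6, 0.1, -1.4]
gripper_width: 27.0
```

Request:
drive_tool([
  [0,0.001,0,0,0,0,0.02],
  [0,0,0,0,0,0,0.02],
])

```text
t: 8.78
position: [521.9, -158.7, 38.5]
tool_rot: [-1.571, 0.026, -0.034]
ft_force: [-0.6, 0.3, 0.7]
gripper_width: 27.3
```

Request:
drive_tool([
  [0,0.001,0,0,0,0,0.02],
  [0,0,0,0,0,0,0.02],
])

```text
t: 9.02
position: [521.9, -158.7, 38.5]
tool_rot: [-1.57, 0.025, -0.034]
ft_force: [-1.1, 0.5, -0.9]
gripper_width: 26.9
```

Request:
drive_tool([
  [-0.001,0.001,0,0,0,0,0.02],
  [0,0,0,0,0,0,0.02],
])

```text
t: 9.28
position: [521.0, -158.8, 37.6]
tool_rot: [-1.57, 0.025, -0.035]
ft_force: [-0.9, 0.1, -0.1]
gripper_width: 27.0
```

Request:
drive_tool([
  [0,0.001,0,0,0,0,0.02],
  [0,0,0,0,0,0,0.02],
])

```text
t: 9.52
position: [521.0, -158.8, 37.6]
tool_rot: [-1.569, 0.025, -0.035]
ft_force: [-1.6, -1.2, 0.8]
gripper_width: 27.1
```

```bash
python3 -c "
from h import *
for i in range(4): st();cam('side')"
```

```text
t9.53 pos [ 521.  -158.8   37.6] F [-1.6  -1.24  0.77] w27.1 x [ 0.999 -0.038  0.006] y [ 0.006  0.001 -1.   ]
t9.57 pos [ 521.  -158.8   37.6] F [-0.91  1.09  3.7 ] w27.3 x [ 0.999 -0.038  0.006] y [ 0.006  0.001 -1.   ]
t9.62 pos [ 521.  -158.8   37.6] F [-0.95 -0.21  3.54] w26.7 x [ 0.999 -0.038  0.006] y [ 0.006  0.001 -1.   ]
t9.68 pos [ 521.  -158.8   37.6] F [-1.75  0.32  3.22] w26.8 x [ 0.999 -0.038  0.006] y [ 0.006  0.001 -1.   ]
```

The vial is in contact on one flank of the V: 0.9 mm of sideways shift gave 0.9 mm of drop. I'll let go so that it seats itself.

Request:
drive_tool([
  [0,0,0,0,0,0,0.029],
  [0,0,0,0,0,0,0.034],
  [0,0,0,0,0,0,0.04],
  [0,0,0,0,0,0,0.04],
])

```text
t: 10.22
position: [521.5, -158.9, 36.7]
tool_rot: [-1.57, 0.024, -0.035]
ft_force: [0.3, -0.3, 0.8]
gripper_width: 40.1
```

```bash
python3 m.py; python3 -c "
from h import *
c=cam('wrist'); save(c,'w3.png',s=1.5)"
```

```text
t10.22 pos [ 521.5 -158.9   36.7] F [ 0.28 -0.26  0.82] w40.1 x [ 0.999 -0.038  0.007] y [ 0.007  0.    -1.   ]
scene cap 63 [529.5 -98.1  67. ] [ 505. -197.   53.] [550. -89. 199.]
  body 387 [ 522.2 -192.3   65.7] [ 497. -264.   57.] [541. -84.  72.] [0.037 0.999]
side cap 65 [ 516.4 -187.5  173.3] [ 490. -198.   89.] [ 547. -154.  235.]
  body 412 [ 519.  -187.4   66.4] [ 496. -238.   57.] [ 542. -124.   74.] [0.052 0.999]
t10.32 pos [ 521.5 -158.9   36.8] F [-0.36 -0.11 -0.65] w39.7 x [ 0.999 -0.038  0.007] y [ 0.007  0.    -1.   ]
```

View pics/w3.png

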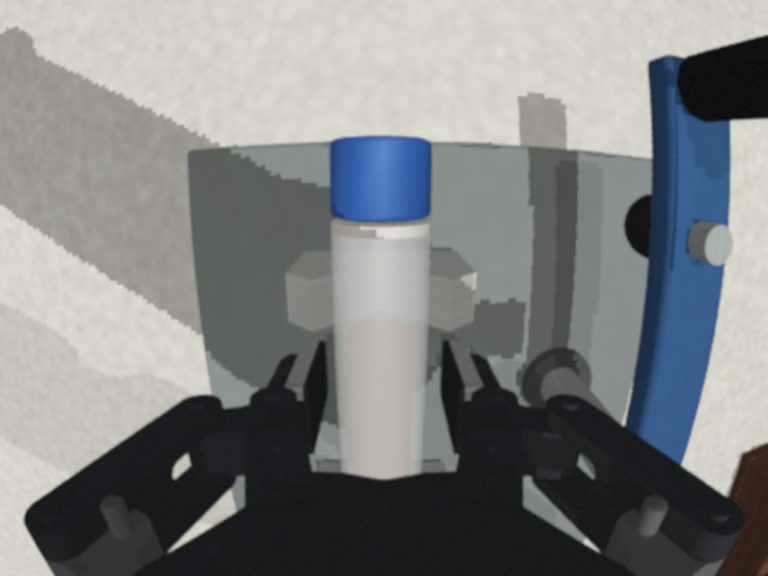

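The wrist view shows the vial seated and centred between the saddle's cheeks (287..475 against the vial's 332..430), with the strap open. Now I'll regrip lightly and estimate the gap to the window.

Request:
drive_tool([
  [0,0,0,0,0,0,0.02],
  [0,0,0,0,0,0,0.02],
  [0,0,0,0,0,0,0.02],
  [0,0,0,0,0,0,0.02],
], squeeze=20)

```text
t: 10.88
position: [520.6, -158.9, 36.9]
tool_rot: [-1.57, 0.026, -0.034]
ft_force: [-1.3, 0.2, 0.3]
gripper_width: 27.1
```

```bash
cat > g.py <<'E'
from h import *
for n,br in(('scene',(140,260,215,340)),('side',(255,250,310,320))):
    c=cam(n); hsv=cv2.cvtColor(c['frame'],cv2.COLOR_RGB2HSV)
    u,v=np.meshgrid(np.arange(br[0],br[2]),np.arange(br[1],br[3])); P=depth(c,u,v);H=hsv[v,u]
    g=(H[...,0]>45)&(H[...,0]<90)&(H[...,1]>60)&(P[...,1]>-285)&(P[...,2]<80); q=P[g]
    print(n,g.sum(), q.mean(0).round(1) if len(q) else '',np.percentile(q,[5,95],axis=0).round(0).tolist() if len(q) else '')
    m=(P[...,2]>60)&(P[...,2]<73)&(abs(P[...,0]-519)<8); y=P[...,1][m]; print(np.histogram(y,np.arange(-284,-210,4)))
    if n=='scene': save(c,'g_scene.png',br,8)
for i in range(3): st(); cam('side')
E
python3 g.py
```

```text
scene 0  
(array([ 0,  0,  2,  8,  0,  0,  0,  0,  0,  0,  0,  0, 17, 11, 11,  9, 15,
        9]), array([-284, -280, -276, -272, -268, -264, -260, -256, -252, -248, -244,
       -240, -236, -232, -228, -224, -220, -216, -212]))
side 2 [ 539.6 -176.3   42.5] [[500.0, -186.0, 18.0], [580.0, -167.0, 67.0]]
(array([ 0,  0,  0,  0,  0,  0,  0,  0,  0,  0,  0,  0, 14, 12, 11,  9,  5,
       10]), array([-284, -280, -276, -272, -268, -264, -260, -256, -252, -248, -244,
       -240, -236, -232, -228, -224, -220, -216, -212]))
t10.97 pos [ 520.6 -158.9   37. ] F [-0.13 -0.17  0.97] w27.2 x [ 0.999 -0.038  0.005] y [ 0.005  0.001 -1.   ]
t11.03 pos [ 520.6 -158.9   36.9] F [-0.22  0.36  1.01] w27.3 x [ 0.999 -0.038  0.005] y [ 0.005  0.001 -1.   ]
t11.07 pos [ 520.6 -158.9   36.9] F [-0.32 -0.29  1.16] w27.4 x [ 0.999 -0.038  0.005] y [ 0.005  0.001 -1.   ]
```

View pics/g_scene.png

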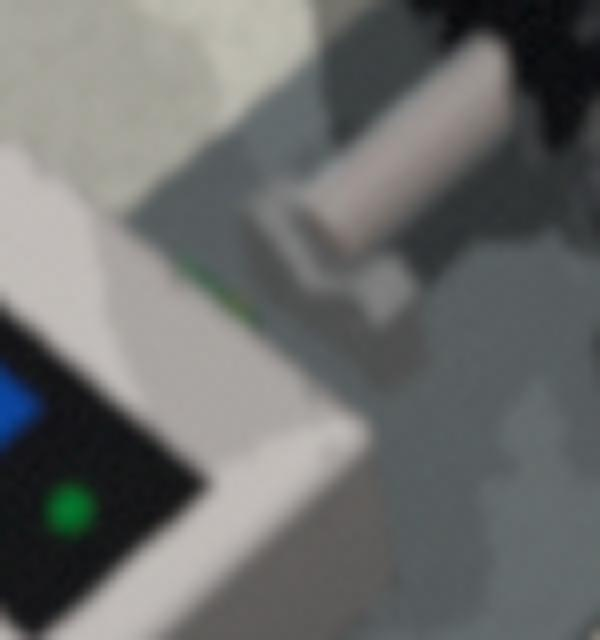

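The green window rim shows at crop px (215,290), i.e. world y ≈ -268, and the vial base is at ≈ -235. The gap is about 30 mm, so I'll slide the first part in moderate steps.

Request:
drive_tool([
  [0,0,-0.002,0,0,0,0.02],
  [0,0,-0.002,0,0,0,0.02],
  [0,0,-0.002,0,0,0,0.02],
  [0,0,-0.002,0,0,0,0.02],
])

```text
t: 11.62
position: [520.5, -161.9, 36.9]
tool_rot: [-1.562, 0.025, -0.03]
ft_force: [-2.2, 2.7, 2.6]
gripper_width: 27.0
```

```bash
python3 -c "
from h import *
for i in range(3): st();cam('side')"
```

```text
t11.62 pos [ 520.5 -161.9   36.9] F [-2.16  2.71  2.63] w27.0 x [ 0.999 -0.035  0.004] y [ 0.004  0.008 -1.   ]
t11.68 pos [ 520.4 -162.5   36.9] F [-0.83  2.68  3.37] w27.4 x [ 0.999 -0.036  0.004] y [ 0.004  0.008 -1.   ]
t11.72 pos [ 520.4 -162.7   36.9] F [-0.46  3.93  2.41] w27.2 x [ 0.999 -0.036  0.004] y [ 0.004  0.007 -1.   ]
```

Gripped sliding binds: about 3 N of friction, with the vial pressed down and the tool pitching. I'll release, go behind the cap and push with closed fingers along the axis, so that only the vial's own weight causes friction.

Request:
drive_tool([
  [0,0,0,0,0,0,0.034],
  [0,0,0,0,0,0,0.045],
  [0,0,0,0,0,0,0.05],
  [0,-0.02,0,0,0,0,0.05],
  [0,-0.03,0,-0.007,0.001,0,0.05],
  [0,-0.01,0.02,0,0,0,0.05],
  [0,0,0.035,0,0,0,0.03],
  [0,0,0.035,0,0,0,0.0],
  [0,0,0.01,0,0,0,0.0],
  [0,0,0,0,0,0,0.0],
  [0,0,0,0,0,0,0.0],
])

```text
t: 13.15
position: [525.0, -72.6, 98.0]
tool_rot: [-1.585, 0.03, -0.044]
ft_force: [-0.6, -0.4, 0.4]
gripper_width: 0.0
```

```bash
python3 -c "
from h import *
st()
import runpy; runpy.run_path('m.py')
c=cam('wrist'); save(c,'w4.png',s=1.5)"
```

```text
t13.15 pos [525.  -72.6  98. ] F [-0.63 -0.4   0.36] w0.0 x [ 0.999 -0.047  0.009] y [ 0.008 -0.015 -1.   ]
t13.15 pos [525.  -72.6  98. ] F [-0.63 -0.4   0.36] w0.0 x [ 0.999 -0.047  0.009] y [ 0.008 -0.015 -1.   ]
scene cap 64 [ 528.9 -101.3   66.2] [ 517. -111.   55.] [540. -83. 232.]
side cap 97 [520.6 -97.3 199.4] [ 491. -109.   63.] [549. -74. 274.]
t13.25 pos [525.  -72.7  98. ] F [-0.68  0.21  0.39] w0.1 x [ 0.999 -0.048  0.009] y [ 0.008 -0.014 -1.   ]
```

View pics/scene_m.png

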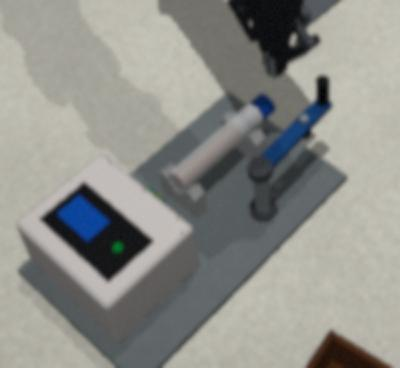

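Request:
drive_tool([
  [-0.001,0.005,0.006,0.015,-0.01,0,0.0],
  [0,0.025,0,0,0,0,0.0],
  [0,0.015,0,0,0,0,0.0],
  [0,0.005,0,0,0,0,0.0],
  [0,0,0,0,0,0,0.0],
  [0,0,0,0,0,0,0.0],
])

```text
t: 14.05
position: [525.4, -67.9, 46.7]
tool_rot: [-1.568, 0.023, -0.04]
ft_force: [-0.5, 0.1, 0.4]
gripper_width: -0.0
```

```bash
python3 -c "
from h import *
for i in range(3): st();cam('side')"
```

```text
t14.05 pos [525.4 -67.9  46.7] F [-0.54  0.06  0.37] w-0.0 x [ 0.999 -0.04   0.011] y [ 0.011  0.002 -1.   ]
t14.10 pos [525.4 -67.9  46.7] F [ 0.68 -0.38 -0.52] w0.3 x [ 0.999 -0.04   0.011] y [ 0.011  0.002 -1.   ]
t14.15 pos [525.4 -67.9  46.7] F [ 0.15 -0.65 -0.36] w-0.1 x [ 0.999 -0.04   0.011] y [ 0.011  0.002 -1.   ]
```

Request:
drive_tool([
  [-0.001,0,-0.003,0,0,0,0.0],
  [0,0,-0.003,0,0,0,0.0],
  [0,0,-0.003,0,0,0,0.0],
  [0,0,-0.003,0,0,0,0.0],
  [0,0,-0.002,0,0,0,0.0],
  [0,0,-0.002,0,0,0,0.0],
  [0,0,0,0,0,0,0.0],
])

```text
t: 15.08
position: [524.3, -83.7, 47.4]
tool_rot: [-1.566, 0.021, -0.04]
ft_force: [-0.7, -0.6, -0.4]
gripper_width: -0.4
```

```bash
python3 -c "
from h import *
for i in range(3): st();cam('side')"
```

```text
t15.07 pos [524.3 -83.7  47.4] F [-0.69 -0.55 -0.4 ] w-0.4 x [ 0.999 -0.039  0.012] y [ 0.012  0.004 -1.   ]
t15.12 pos [524.3 -83.7  47.4] F [-0.2  -0.08 -0.25] w-0.2 x [ 0.999 -0.039  0.012] y [ 0.012  0.004 -1.   ]
t15.18 pos [524.2 -83.7  47.4] F [-0.16 -0.34 -0.08] w0.2 x [ 0.999 -0.039  0.012] y [ 0.012  0.004 -1.   ]
```

Request:
drive_tool([
  [0,0,-0.002,0,0,0,0.0],
  [0,0,-0.002,0,0,0,0.0],
  [0,0,-0.002,0,0,0,0.0],
  [0,0,-0.002,0,0,0,0.0],
  [0,0,0,0,0,0,0.0],
])

```text
t: 15.85
position: [524.0, -91.0, 47.4]
tool_rot: [-1.565, 0.02, -0.039]
ft_force: [-0.7, 1.4, 1.4]
gripper_width: -0.3
```

```bash
python3 g.py
```

```text
scene 0  
(array([ 0,  0,  1,  7,  0,  0,  0,  9, 15, 13, 11, 12, 11, 12, 13, 12, 10,
       16]), array([-284, -280, -276, -272, -268, -264, -260, -256, -252, -248, -244,
       -240, -236, -232, -228, -224, -220, -216, -212]))
side 0  
(array([ 0,  0,  0,  0,  0,  0,  0,  1, 19, 10,  8,  9,  9,  9,  9, 10,  9,
        8]), array([-284, -280, -276, -272, -268, -264, -260, -256, -252, -248, -244,
       -240, -236, -232, -228, -224, -220, -216, -212]))
t15.95 pos [524.  -91.   47.4] F [ 0.57 -0.15  0.09] w0.2 x [ 0.999 -0.038  0.012] y [ 0.012  0.005 -1.   ]
t16.00 pos [524.  -91.   47.4] F [-0.34  0.2   0.47] w0.2 x [ 0.999 -0.038  0.012] y [ 0.012  0.005 -1.   ]
t16.05 pos [524.  -90.9  47.4] F [-0.28  0.41 -0.39] w-0.1 x [ 0.999 -0.038  0.012] y [ 0.012  0.005 -1.   ]
```

View pics/g_scene.png

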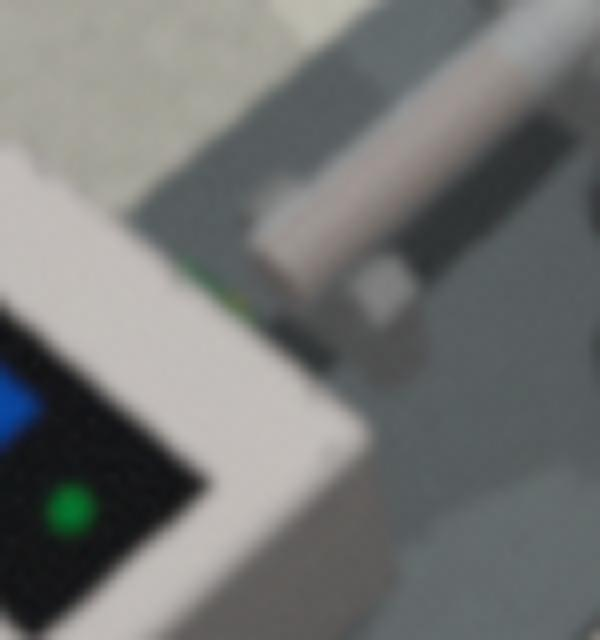

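The vial base is now at crop px (280,270), y ≈ -254, and the window rim at (215,290), ≈ -268. About 14 mm remain.

Request:
drive_tool([
  [0,0,-0.002,0,0,0,0.0],
  [0,0,-0.002,0,0,0,0.0],
  [0,0,-0.002,0,0,0,0.0],
  [0,0,0,0,0,0,0.0],
])

```text
t: 16.6
position: [523.8, -96.2, 47.3]
tool_rot: [-1.564, 0.02, -0.039]
ft_force: [0.4, 1.1, 0.1]
gripper_width: -0.1
```

Request:
drive_tool([
  [0,0,-0.001,0,0,0,0.0],
  [0,0,-0.001,0,0,0,0.0],
])

```text
t: 16.85
position: [523.8, -97.9, 47.3]
tool_rot: [-1.563, 0.02, -0.038]
ft_force: [-0.5, 1.1, 0.8]
gripper_width: 0.3
```

Request:
drive_tool([
  [0,0,-0.001,-0.005,0,0,0.0],
  [0,0,-0.001,0,0,0,0.0],
  [0,0,0,0,0,0,0.0],
])

```text
t: 17.23
position: [523.7, -100.3, 47.3]
tool_rot: [-1.569, 0.02, -0.038]
ft_force: [0.3, 1.1, 0.9]
gripper_width: 0.1
```

Request:
drive_tool([
  [0,0,-0.001,0,0,0,0.0],
  [0,0,0,0,0,0,0.0],
])

```text
t: 17.48
position: [523.6, -101.4, 47.3]
tool_rot: [-1.569, 0.02, -0.038]
ft_force: [-0.4, 1.0, 0.4]
gripper_width: -0.0
```

```bash
python3 -c "
from h import *
for i in range(6): st();cam('side')"
```

```text
t17.48 pos [ 523.6 -101.4   47.3] F [-0.35  1.    0.4 ] w-0.0 x [ 0.999 -0.037  0.012] y [ 0.012  0.002 -1.   ]
t17.52 pos [ 523.6 -101.4   47.3] F [-1.05  1.39  0.53] w-0.0 x [ 0.999 -0.037  0.012] y [ 0.012  0.001 -1.   ]
t17.57 pos [ 523.6 -101.4   47.3] F [0.55 0.87 0.41] w0.1 x [ 0.999 -0.037  0.012] y [ 0.012  0.002 -1.   ]
t17.62 pos [ 523.6 -101.4   47.3] F [0.04 0.8  0.68] w-0.2 x [ 0.999 -0.037  0.012] y [ 0.012  0.001 -1.   ]
t17.68 pos [ 523.6 -101.4   47.3] F [ 0.1  -0.32  1.36] w0.4 x [ 0.999 -0.037  0.012] y [ 0.012  0.001 -1.   ]
t17.73 pos [ 523.6 -101.4   47.3] F [0.02 0.64 0.42] w-0.3 x [ 0.999 -0.037  0.012] y [ 0.012  0.001 -1.   ]
```

Request:
drive_tool([
  [0,0,-0.001,0,0,0,0.0],
  [0,0,0,0,0,0,0.0],
])

```text
t: 18.02
position: [523.6, -102.1, 47.3]
tool_rot: [-1.568, 0.02, -0.038]
ft_force: [0.4, 0.5, 0.3]
gripper_width: -0.1
```

Request:
drive_tool([
  [0,0,-0.0007,0,0,0,0.0],
  [0,0,0,0,0,0,0.0],
])

```text
t: 18.27
position: [523.6, -102.4, 47.3]
tool_rot: [-1.568, 0.02, -0.038]
ft_force: [-0.6, 0.5, 0.6]
gripper_width: -0.0
```

```bash
cat > f.py <<'E'
from h import *
F=[]
for i in range(7): cam('side'); F.append(ctrl.state()['ft_force'])
print(np.mean(F,0).round(2)); st()
E
python3 f.py
```

```text
[0.16 1.49 0.87]
t18.62 pos [ 523.6 -102.4   47.3] F [0.3  1.16 0.9 ] w-0.1 x [ 0.999 -0.037  0.011] y [ 0.012  0.003 -1.   ]
```

Request:
drive_tool([
  [0,0,-0.001,0,0,0,0.0],
  [0,0,0,0,0,0,0.0],
])

```text
t: 18.88
position: [523.5, -103.0, 47.3]
tool_rot: [-1.567, 0.02, -0.037]
ft_force: [-0.0, 0.9, 1.6]
gripper_width: -0.0
```

```bash
python3 f.py
```

```text
[-0.21  1.33  0.59]
t19.23 pos [ 523.5 -103.    47.2] F [-1.28  1.38  0.93] w-0.1 x [ 0.999 -0.036  0.011] y [ 0.011  0.003 -1.   ]
```

Request:
drive_tool([
  [0,0,-0.0012,0,0,0,0.0],
  [0,0,0,0,0,0,0.0],
])

```text
t: 19.48
position: [523.5, -103.8, 47.3]
tool_rot: [-1.567, 0.019, -0.037]
ft_force: [0.0, 0.6, 0.9]
gripper_width: -0.2
```

```bash
python3 f.py
```

```text
[-0.2   1.48  0.7 ]
t19.82 pos [ 523.5 -103.8   47.3] F [0.51 1.38 0.42] w-0.1 x [ 0.999 -0.036  0.011] y [ 0.011  0.004 -1.   ]
```

Request:
drive_tool([
  [0,0,-0.0012,0,0,0,0.0],
  [0,0,0,0,0,0,0.0],
])

```text
t: 20.08
position: [523.5, -104.5, 47.3]
tool_rot: [-1.566, 0.019, -0.037]
ft_force: [-0.4, 1.6, 0.9]
gripper_width: 0.2
```

```bash
python3 f.py
```

```text
[-0.17  1.28  0.87]
t20.43 pos [ 523.5 -104.5   47.3] F [-0.4   0.64  0.68] w0.2 x [ 0.999 -0.036  0.011] y [ 0.011  0.005 -1.   ]
```

Request:
drive_tool([
  [0,0,-0.0012,0,0,0,0.0],
  [0,0,0,0,0,0,0.0],
])

```text
t: 20.68
position: [523.5, -105.2, 47.3]
tool_rot: [-1.565, 0.019, -0.036]
ft_force: [0.3, 1.5, 0.5]
gripper_width: 0.1
```

```bash
python3 f.py
```

```text
[-0.17  1.54  1.27]
t21.02 pos [ 523.5 -105.2   47.3] F [-0.41  2.27  1.98] w0.0 x [ 0.999 -0.035  0.011] y [ 0.011  0.005 -1.   ]
```

Request:
drive_tool([
  [0,0,-0.0012,0,0,0,0.0],
  [0,0,0,0,0,0,0.0],
])

```text
t: 21.28
position: [523.4, -105.8, 47.2]
tool_rot: [-1.564, 0.019, -0.036]
ft_force: [-1.2, 1.4, 1.2]
gripper_width: 0.2
```

```bash
python3 f.py
```

```text
[-0.22  1.79  1.45]
t21.62 pos [ 523.5 -105.9   47.3] F [-0.28  1.15  2.02] w0.3 x [ 0.999 -0.035  0.011] y [ 0.011  0.006 -1.   ]
```

Request:
drive_tool([
  [0,0,-0.0012,0,0,0,0.0],
  [0,0,0,0,0,0,0.0],
])

```text
t: 21.88
position: [523.4, -106.5, 47.3]
tool_rot: [-1.564, 0.019, -0.036]
ft_force: [-0.2, 1.4, 1.6]
gripper_width: 0.1
```

```bash
python3 f.py
```

```text
[-0.23  2.04  1.1 ]
t22.23 pos [ 523.4 -106.5   47.2] F [0.33 2.14 1.76] w-0.1 x [ 0.999 -0.035  0.011] y [ 0.011  0.007 -1.   ]
```

Request:
drive_tool([
  [0,0,-0.0012,0,0,0,0.0],
  [0,0,0,0,0,0,0.0],
])

```text
t: 22.48
position: [523.4, -106.9, 47.2]
tool_rot: [-1.562, 0.019, -0.035]
ft_force: [-0.2, 1.4, 1.3]
gripper_width: 0.3
```

```bash
python3 f.py; python3 g.py | grep -A3 -E "scene|side" | head -12
```

```text
[-0.46  2.32  1.72]
t22.82 pos [ 523.4 -107.    47.3] F [0.28 2.01 1.54] w-0.0 x [ 0.999 -0.034  0.01 ] y [ 0.011  0.008 -1.   ]
scene 0  
(array([ 0,  0,  1, 11, 14, 10, 16, 13, 13, 13, 11, 14, 10, 11, 12, 11, 11,
       12]), array([-284, -280, -276, -272, -268, -264, -260, -256, -252, -248, -244,
       -240, -236, -232, -228, -224, -220, -216, -212]))
side 0  
(array([ 0,  0,  0,  0,  0,  3, 11,  7, 11,  9,  9, 11,  7, 12,  6, 12,  5,
       13]), array([-284, -280, -276, -272, -268, -264, -260, -256, -252, -248, -244,
       -240, -236, -232, -228, -224, -220, -216, -212]))
```

Request:
drive_tool([
  [0,0,-0.0014,0,0,0,0.0],
  [0,0,0,0,0,0,0.0],
])

```text
t: 23.32
position: [523.4, -107.1, 47.2]
tool_rot: [-1.561, 0.018, -0.034]
ft_force: [0.5, 2.2, 0.6]
gripper_width: 0.0
```

```bash
python3 f.py
```

```text
[-0.53  3.    1.96]
t23.68 pos [ 523.4 -107.1   47.2] F [-0.35  2.56  2.19] w-0.2 x [ 0.999 -0.034  0.01 ] y [ 0.01  0.01 -1.  ]
```

Request:
drive_tool([
  [0,0,-0.002,0,0,0,0.0],
])

```text
t: 23.8
position: [523.4, -107.3, 47.3]
tool_rot: [-1.558, 0.018, -0.034]
ft_force: [-1.6, 7.5, 4.3]
gripper_width: 0.2
```

```bash
python3 -c "
from h import *
for i in range(8): st();cam('side')"
```

```text
t23.80 pos [ 523.4 -107.3   47.3] F [-1.58  7.48  4.3 ] w0.2 x [ 0.999 -0.033  0.01 ] y [ 0.01   0.013 -1.   ]
t23.85 pos [ 523.3 -107.3   47.2] F [-0.94  5.88  3.57] w-0.4 x [ 0.999 -0.033  0.01 ] y [ 0.01   0.013 -1.   ]
t23.90 pos [ 523.4 -107.3   47.3] F [-0.81  6.93  3.82] w0.2 x [ 0.999 -0.033  0.01 ] y [ 0.01   0.013 -1.   ]
t23.95 pos [ 523.4 -107.3   47.2] F [-0.59  5.36  3.85] w-0.3 x [ 0.999 -0.033  0.01 ] y [ 0.01   0.012 -1.   ]
t24.00 pos [ 523.4 -107.3   47.2] F [-0.43  6.05  2.44] w-0.1 x [ 0.999 -0.033  0.01 ] y [ 0.01   0.012 -1.   ]
t24.05 pos [ 523.3 -107.3   47.2] F [-0.65  6.02  3.77] w-0.1 x [ 0.999 -0.033  0.01 ] y [ 0.01   0.012 -1.   ]
t24.10 pos [ 523.4 -107.3   47.3] F [-0.91  5.85  3.9 ] w0.3 x [ 0.999 -0.033  0.01 ] y [ 0.01   0.012 -1.   ]
t24.15 pos [ 523.4 -107.3   47.2] F [-1.87  6.05  4.33] w0.0 x [ 0.999 -0.033  0.01 ] y [ 0.01   0.012 -1.   ]
```

Request:
drive_tool([
  [0,0,-0.0024,0,0,0,0.0],
])

```text
t: 24.32
position: [523.4, -107.3, 47.3]
tool_rot: [-1.555, 0.017, -0.032]
ft_force: [-1.1, 7.5, 4.5]
gripper_width: 0.1
```

```bash
python3 f.py
```

```text
[-0.75  6.54  3.72]
t24.68 pos [ 523.3 -107.3   47.2] F [-0.78  6.59  4.52] w0.0 x [ 0.999 -0.031  0.009] y [ 0.009  0.016 -1.   ]
```

Fy is about 6.5 N, but the tool has pitched and is pushing at the rim, with Fz +3.7, so some of that is V friction. I'll back off, level the tool with the tip leading at axis height, and press again cleanly.

Request:
drive_tool([
  [0,0,0.002,0,0,0,0.0],
  [0,0,0.002,0,0,0,0.0],
  [0,-0.004,0,-0.025,-0.005,0.009,0.0],
  [0,-0.003,0,-0.02,0,0,0.0],
  [0,0,0,0,0,0,0.0],
  [0,0,0,0,0,0,0.0],
])

```text
t: 25.42
position: [523.1, -106.2, 54.2]
tool_rot: [-1.608, 0.022, -0.021]
ft_force: [-0.2, 0.5, -0.8]
gripper_width: -0.2
```

```bash
python3 f.py; python3 m.py|grep -v pos
```

```text
[ 0.05  1.07 -0.17]
t25.77 pos [ 523.  -106.3   54.2] F [0.58 1.   0.32] w-0.3 x [ 1.    -0.028 -0.001] y [-0.002 -0.036 -0.999]
scene cap 84 [ 528.5 -129.6   67.4] [ 514. -140.   54.] [ 546. -113.  200.]
side cap 123 [ 518.  -125.4  126.3] [ 490. -139.   63.] [ 550. -100.  252.]
```

Request:
drive_tool([
  [0,0,-0.001,0,0.009,0,0.0],
  [0,0,-0.0012,0,0,0,0.0],
])

```text
t: 26.12
position: [523.0, -107.5, 54.1]
tool_rot: [-1.605, 0.03, -0.028]
ft_force: [0.3, 3.8, -0.5]
gripper_width: -0.1
```

```bash
python3 f.py
```

```text
[ 0.09  3.38 -0.73]
t26.48 pos [ 523.  -107.6   54.1] F [ 0.95  3.48 -0.73] w0.4 x [ 0.999 -0.037 -0.001] y [-0.002 -0.035 -0.999]
```

Fz is now near zero and the push is on the axis. A bit more.

Request:
drive_tool([
  [0,0,-0.0016,0,0,0,0.0],
])

```text
t: 26.6
position: [522.9, -108.0, 54.0]
tool_rot: [-1.604, 0.03, -0.027]
ft_force: [0.4, 5.6, -0.0]
gripper_width: -0.3
```

```bash
python3 f.py
```

```text
[ 0.72  4.9  -0.61]
t26.95 pos [ 522.9 -108.    54. ] F [ 0.94  4.85 -0.31] w0.2 x [ 0.999 -0.036 -0.001] y [-0.002 -0.034 -0.999]
```

Request:
drive_tool([
  [0,0,-0.002,0,0,0,0.0],
])

```text
t: 27.08
position: [522.9, -108.1, 53.9]
tool_rot: [-1.602, 0.029, -0.026]
ft_force: [1.2, 7.2, -0.7]
gripper_width: 0.3
```

```bash
python3 f.py
```

```text
[ 0.14  6.11 -0.22]
t27.43 pos [ 522.9 -108.2   53.9] F [ 0.17  5.28 -0.37] w-0.1 x [ 0.999 -0.035 -0.001] y [-0.002 -0.031 -1.   ]
```

The base presses at about 6 N (Fy 6.1 over 0.35 s, Fz ≈ 0), and the compliance matches the window's. I'll retreat gently, rise and look.

Request:
drive_tool([
  [0,0,0.001,0,0,0,0.0],
  [0,0,0.001,0,0,0,0.0],
  [0,0,0.001,0,0,0,0.0],
  [0,0,0.002,0,0,0,0.0],
  [0,0,0.005,0.015,0,0,0.0],
  [0,-0.005,0.01,0.016,0,0,0.0],
  [0,-0.03,0,0,0,0,0.0],
  [0,-0.04,0,0,0,0,0.0],
  [0,-0.045,0,0,0,0,0.022],
  [0,0,0,0,0,0,0.024],
  [0,0,0,0,0,0,0.024],
])

```text
t: 28.8
position: [523.4, -91.4, 178.6]
tool_rot: [-1.575, 0.03, -0.031]
ft_force: [-0.7, 0.5, -0.5]
gripper_width: 24.1
```

Run:
```python
from h import *
p,M=st(); print(np.round(ctrl.state()['q'],2)); c=cam('wrist'); save(c,'w5.png',s=1.5)
import pickle; pickle.dump(c,open('w5.pkl','wb'))
```

```text
t28.80 pos [523.4 -91.4 178.6] F [-0.68  0.47 -0.52] w24.1 x [ 0.999 -0.039  0.001] y [ 0.    -0.004 -1.   ]
[-0.33  0.34  0.61  1.67 -0.2   1.2   0.29]
```

View pics/w5.png

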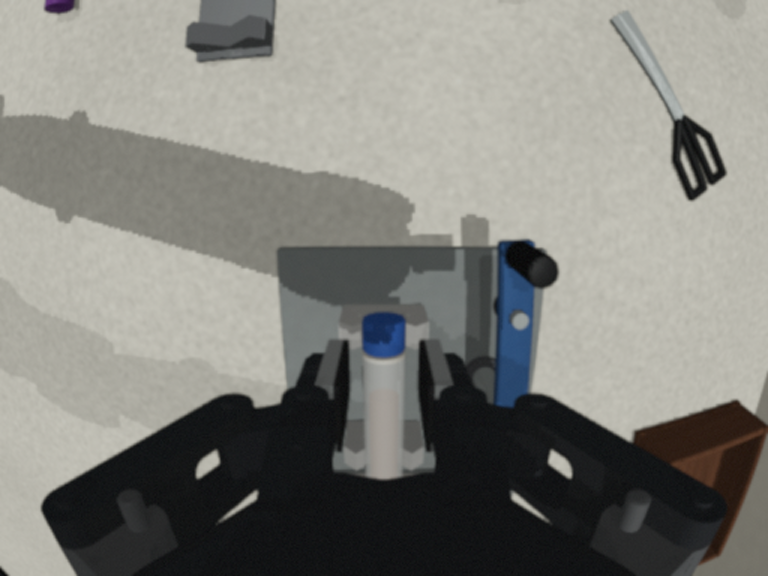

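```bash
python3 - <<'E'
from h import *
import pickle; c=pickle.load(open('w5.pkl','rb'))
f=lambda u,v,z: fonz(c,np.array([u/1.5]),np.array([v/1.5]),z)[0].round(1)
print('knobtop',f(544,268,136),'knobbase',f(519,253,97),'screw',f(520,321,98),'capend',f(384,313,69),f(384,313,62),'saddle edge',f(345,306,70),f(345,306,62),'cap joint',f(384,352,69))
u,v=np.meshgrid(np.arange(220,300),np.arange(195,250)); P=fdepth(c,u,v); H=cv2.cvtColor(c['frame'],cv2.COLOR_RGB2HSV)[v,u]
b=(H[...,0]>100)&(H[...,0]<130)&(H[...,1]>120); print('cap',np.percentile(P[b],[1,50,99],axis=0).round(1).tolist())
E
python3 g.py | head -6
```

```text
knobtop [595.9 -68.9 136. ] knobbase [596. -70.  97.] screw [ 598.  -107.8   98. ] capend [ 523.3 -109.7   69. ] [ 523.3 -112.1   62. ] saddle edge [ 500.4 -104.1   70. ] [ 499.6 -106.6   62. ] cap joint [ 522.3 -135.1   69. ]
cap [[509.4, -138.2, 46.6], [522.1, -124.0, 65.7], [535.0, -117.0, 69.5]]
scene 0  
(array([ 0,  0,  2,  9, 11, 15, 11, 12, 15, 10, 11, 14, 12, 13,  9, 12, 12,
       10]), array([-284, -280, -276, -272, -268, -264, -260, -256, -252, -248, -244,
       -240, -236, -232, -228, -224, -220, -216, -212]))
side 0  
(array([ 0,  0,  0,  0,  0,  4, 10,  7, 12,  8,  9, 10, 10,  7, 13, 10,  7,
```

The wrist view shows the vial home in the V (cap px (384,315)-(384,352)). The knob top is at (544,268), so the knob axis is at (596,-70). I'll go above the knob.

Request:
drive_tool([
  [0.024,0,0.008,0,0,0,0.03],
  [0.024,0,0.008,0,0,0,0.03],
  [0.022,0.01,0.007,0,0,0,0.03],
  [0,0,0,0,0,0,0.03],
  [0,0,0,0,0,0,0.03],
])

```text
t: 29.72
position: [593.3, -71.6, 164.2]
tool_rot: [-1.575, 0.039, -0.026]
ft_force: [0.5, -0.4, -0.1]
gripper_width: 29.9
```

```bash
python3 -c "
from h import *
p,M=st(); print((M.T@(np.array([596,-71,108])-p)).round(1))"
```

```text
t29.73 pos [593.3 -71.6 164.2] F [ 0.45 -0.39 -0.12] w29.9 x [ 0.999 -0.041 -0.008] y [-0.008 -0.005 -1.   ]
[ 3.1 56.2  1. ]
```

Request:
drive_tool([
  [0.003,0.01,0.001,0,0,0,0.032],
  [0,0.02,0,0,0,0,0.032],
  [0,0.015,0,0,0,0,0.032],
  [0,0.008,0,0,0,0,0.032],
  [0,0,0,0,0,0,0.032],
])

```text
t: 30.35
position: [594.1, -72.1, 109.3]
tool_rot: [-1.575, 0.041, -0.028]
ft_force: [-0.1, -0.7, 0.1]
gripper_width: 31.8
```

```bash
python3 -c "
from h import *
p,M=st(); print((M.T@(np.array([596,-71,108])-p)).round(1))
c=cam('wrist'); save(c,'w6.png',s=1.5)"
```

```text
t30.35 pos [594.1 -72.1 109.3] F [-0.12 -0.71  0.07] w31.8 x [ 0.999 -0.044 -0.008] y [-0.008 -0.004 -1.   ]
[1.8 1.3 1.2]
```

View pics/w6.png

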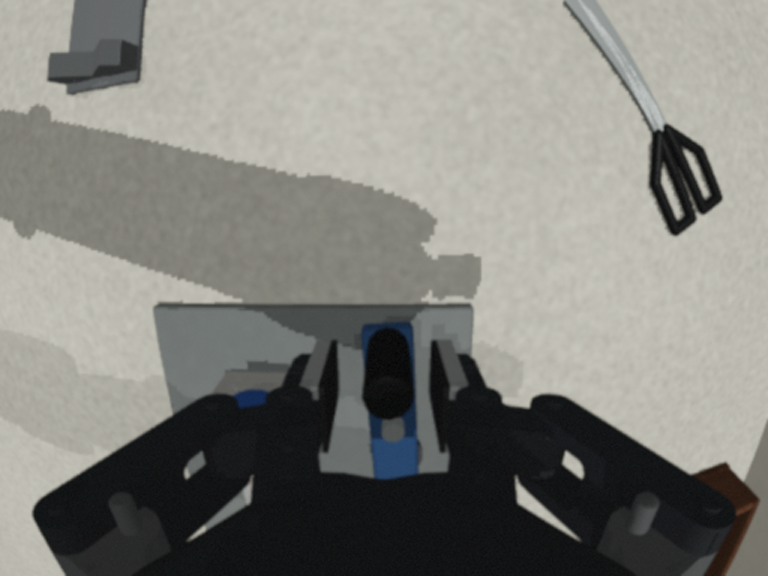

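The knob is caged between the pads at px (388,370). I'll swing it along its circle, turning the tool with it.

Request:
drive_tool([
  [0.001,0,0,0,0,0,0.022],
  [0,0,0,0,0,0,0.022],
  [-0.0113,0,-0.0006,0,-0.1,0,0.022],
  [-0.0113,0,-0.0006,0,-0.1,0,0.022],
  [-0.0113,0,-0.0006,0,-0.1,0,0.022],
  [-0.0113,0,-0.0006,0,-0.1,0,0.022],
  [-0.0113,0,-0.0006,0,-0.1,0,0.022],
  [0,0,0,0,0,0,0.022],
])

```text
t: 31.4
position: [544.9, -85.1, 114.4]
tool_rot: [-1.546, -0.374, 0.367]
ft_force: [1.2, 0.1, -0.6]
gripper_width: 21.8
```

```bash
cat > s.py <<'E'
from h import *
p,M=st(); pv=np.array([597.5,-184]); r=p[:2]-pv; x=M[:2,0]
print('r',np.hypot(*r).round(1),'strap ang',np.arctan2(r[1],-r[0]).round(3),'tool ang',np.arctan2(x[0],x[1]).round(3),np.round(ctrl.state()['q'],2))
E
python3 s.py
```

```text
t31.40 pos [544.9 -85.1 114.4] F [ 1.23  0.06 -0.62] w21.8 x [0.89  0.455 0.003] y [ 0.006 -0.006 -1.   ]
r 112.1 strap ang 1.082 tool ang 1.098 [-0.22  0.43  0.46  1.7  -0.21  1.06  0.77]
```

Request:
drive_tool([
  [-0.0113,0.001,-0.0006,0,-0.1,0,0.022],
  [-0.0113,0.001,-0.0006,0,-0.1,0,0.022],
  [-0.0113,0.001,-0.0006,0,-0.1,0,0.022],
  [-0.0113,0.001,-0.0006,0,-0.1,0,0.022],
  [-0.0113,0.001,-0.0006,0,-0.1,0,0.022],
  [0,0,0,0,0,0,0.022],
])

```text
t: 32.15
position: [509.2, -119.7, 112.0]
tool_rot: [-1.443, -0.777, 0.755]
ft_force: [-0.4, 0.3, 0.5]
gripper_width: 22.0
```

```bash
python3 s.py
```

```text
t32.15 pos [ 509.2 -119.7  112. ] F [-0.4   0.29  0.47] w22.0 x [0.556 0.831 0.007] y [ 0.017 -0.003 -1.   ]
r 109.2 strap ang 0.629 tool ang 0.59 [-0.09  0.36  0.37  1.79 -0.15  1.01  1.32]
```

Request:
drive_tool([
  [-0.009,0.0005,0.001,0,-0.06,0.008,0.022],
  [-0.009,0.0005,0.001,0,-0.06,0.008,0.022],
  [-0.009,0,0.001,0,-0.07,0,0.022],
  [-0.009,0,0,0,-0.07,0,0.022],
])

```text
t: 32.65
position: [496.3, -142.3, 112.1]
tool_rot: [-1.366, -0.975, 0.961]
ft_force: [1.1, 3.4, -0.8]
gripper_width: 22.2
```

```bash
python3 s.py
```

```text
t32.65 pos [ 496.3 -142.3  112.1] F [ 1.08  3.37 -0.81] w22.2 x [ 0.32   0.947 -0.004] y [ 0.018 -0.01  -1.   ]
r 109.5 strap ang 0.391 tool ang 0.326 [-0.02  0.34  0.33  1.81 -0.12  1.    1.6 ]
```

Request:
drive_tool([
  [-0.008,0,0.001,0,-0.04,0.01,0.022],
  [-0.008,0,0.001,0,-0.05,0,0.022],
  [-0.008,0,0.001,0,-0.06,0,0.022],
  [-0.008,0,0,0,-0.06,0,0.022],
])

```text
t: 33.15
position: [490.6, -161.5, 112.1]
tool_rot: [-1.279, -1.137, 1.122]
ft_force: [-2.0, 3.8, 1.2]
gripper_width: 22.0
```

```bash
python3 s.py
```

```text
t33.15 pos [ 490.6 -161.5  112.1] F [-2.02  3.75  1.2 ] w22.0 x [ 0.112  0.994 -0.006] y [ 0.019 -0.008 -1.   ]
r 109.2 strap ang 0.208 tool ang 0.112 [ 0.05  0.34  0.3   1.8  -0.11  1.    1.85]
```

Request:
drive_tool([
  [-0.007,0,0.0,0,-0.02,0.01,0.022],
  [-0.007,0,0.0,0,-0.02,0,0.022],
  [-0.006,0,0.0,0,-0.02,0,0.022],
])

```text
t: 33.52
position: [488.8, -177.5, 111.7]
tool_rot: [-1.253, -1.178, 1.175]
ft_force: [-0.7, 3.5, 0.2]
gripper_width: 22.0
```

```bash
python3 s.py
```

```text
t33.52 pos [ 488.8 -177.5  111.7] F [-0.73  3.47  0.19] w22.0 x [ 0.05   0.999 -0.012] y [ 0.015 -0.013 -1.   ]
r 108.9 strap ang 0.059 tool ang 0.05 [ 0.08  0.34  0.29  1.79 -0.11  1.    1.93]
```

Nearly closed. I'll push on in small steps until the stop is felt.

Request:
drive_tool([
  [-0.003,0,0,0,0,0.008,0.022],
  [-0.003,0,0,0,0,0,0.022],
])

```text
t: 33.78
position: [488.2, -184.0, 111.7]
tool_rot: [-1.259, -1.172, 1.179]
ft_force: [-0.8, 6.8, 2.4]
gripper_width: 22.2
```

Request:
drive_tool([
  [-0.003,0,0,0,0,0,0.022],
])

```text
t: 33.9
position: [488.1, -184.0, 111.6]
tool_rot: [-1.254, -1.174, 1.177]
ft_force: [-0.9, 9.9, 2.3]
gripper_width: 22.1
```

```bash
python3 f.py; python3 s.py
```

```text
[-1.61  7.52  2.45]
t34.25 pos [ 488.2 -183.9  111.6] F [-1.84  7.02  2.16] w22.1 x [ 0.05   0.999 -0.016] y [ 0.013 -0.017 -1.   ]
t34.25 pos [ 488.2 -183.9  111.6] F [-1.84  7.02  2.16] w22.1 x [ 0.05   0.999 -0.016] y [ 0.013 -0.017 -1.   ]
r 109.3 strap ang 0.001 tool ang 0.05 [ 0.09  0.35  0.29  1.79 -0.1   1.    1.94]
```

The end stop is felt: no travel, and force rising to about 8-10 N. I'll ease off, open and rise.

Request:
drive_tool([
  [0.001,0,0,0,0,0,0.026],
  [0.001,0,0,0,0,0,0.034],
  [0,0,0,0,0,0,0.04],
  [0,0,0,0,0,0,0.04],
  [0,-0.02,0,0,0,0,0.04],
  [0,-0.04,0,0,0,0,0.04],
  [0,-0.04,0,0,0,0,0.04],
  [0,-0.02,0,0,0,0,0.04],
  [-0.005,0,0.05,0,0,0,0.04],
  [0,0,0.05,0,0,0,0.04],
  [0,0,0.05,0,0,0,0.04],
  [0,0,0.05,0,0,0,0.04],
  [0,0,0,0,0,0,0.04],
])

```text
t: 35.88
position: [282.6, -182.2, 232.2]
tool_rot: [-1.275, -1.169, 1.176]
ft_force: [0.8, -1.0, 0.1]
gripper_width: 39.7
```

Run:
```python
from h import *
st()
for n,br in(('scene',(90,200,290,384)),('side',(235,180,350,384))):
    c=cam(n); hsv=cv2.cvtColor(c['frame'],cv2.COLOR_RGB2HSV)
    u,v=np.meshgrid(np.arange(br[0],br[2]),np.arange(br[1],br[3])); P=depth(c,u,v);H=hsv[v,u]
    k=(P[...,2]>105)&(P[...,2]<140)&(H[...,2]<60)&(P[...,1]>-260); print(n,'knob',k.sum(),np.median(P[k],0).round(1))
    b=(H[...,0]>100)&(H[...,0]<130)&(H[...,1]>120)
    s=b&(P[...,2]>85)&(P[...,2]<105)&(P[...,1]>-260); q=P[s]; d=np.linalg.svd(q[:,:2]-q[:,:2].mean(0))[2][0]; print(' strap',s.sum(),q.mean(0).round(1),d.round(3))
    s=b&(P[...,2]>40)&(P[...,2]<75)&(abs(P[...,1]+125)<30); print(' cap',s.sum(),np.median(P[s],0).round(1),P[s][:,1].min().round(0),P[s][:,1].max().round(0))
    m=(H[...,1]<70)&(H[...,2]>70)&(P[...,2]>60)&(P[...,2]<73)&(abs(P[...,0]-519)<8); y=P[...,1][m]; print(' ',np.histogram(y,np.arange(-284,-240,4))[0])
    o=(hsv[...,0]>5)&(hsv[...,0]<16)&(hsv[...,1]>150)&(np.arange(384)[:,None]<240); vv,uu=np.nonzero(o); print(' orange px',len(vv),uu.mean().round(1),vv.mean().round(1))
```

```text
t35.88 pos [ 282.6 -182.2  232.2] F [ 0.77 -0.95  0.08] w39.7 x [ 0.059  0.998 -0.028] y [ 0.022 -0.029 -0.999]
scene knob 56 [ 488.3 -185.   124.4]
 strap 298 [ 538.5 -186.5   95.8] [ 1.    -0.016]
 cap 79 [ 527.4 -130.8   65.8] -141.0 -121.0
  [ 0  0  2  9 12 14 11 12 16  8]
 orange px 7746 410.6 34.0
side knob 63 [ 483.4 -185.5  122.5]
 strap 277 [ 535.1 -185.6   95.9] [-1.     0.008]
 cap 42 [ 520.  -129.1   68.1] -137.0 -121.0
  [ 0  0  0  0  0  4 12  8  9 10]
 orange px 1449 149.5 28.4
```

```bash
python3 -c "
from rig import ctrl
print(ctrl.job_done())"
```

```text
the job is handed in; nothing more can be done
None
```

The job is done and handed in at about 36 s; the system gave no verdict.

- **Laying in:** I laid the blue-capped vial in the V about 30 mm short of the window. The wrist picture showed it centred in the saddle.
- **First attempt at sliding:** Sliding it while gripped bound in the V with about 3 N of friction. I let go and pushed it from the cap end with closed fingers instead.
- **Pressing on the window:** The first press read about 6.5 N, but the tool had tilted and was also pushing down, so I backed off and pressed again on the axis. The second press held about 6 N with almost no vertical force. That reading includes some friction, so I put the force on the glass at roughly 5 to 6 N. The highest single reading was 7.5 N.
- **Clamping:** I swung the strap to its end stop, which I felt as no further travel with force rising to about 8–10 N. Then I let go and moved the arm clear.

**Last checks:**
- In both fixed cameras the strap lies within about 0.03 rad of closed and the knob is where expected.
- The vial's base has not moved from its pressed position beyond the roughly 1–2 mm camera noise.
- The scene and side cameras differed by up to about 5 mm in x throughout, so I relied on feel and the wrist camera.
- I had no direct reading of the pin or of the pad's force.
- My final colour check on the orange-capped vial caught other things in the background, so it told me nothing. The arm never worked at the orange-capped vial or the marker, but I did not confirm their positions at the end.

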